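# Lift a slide from the rack and hold its label up to the reader

### The job

Press the slide rack's sprung lever down until it clicks and stays down by itself, so that the slide in the slot beside the lever is lifted, then take that slide out from above. Find its frosted end by the notched corner and finish while holding the slide still in the gripper with its label facing up and squarely towards the label reader's window (which looks down at 45 degrees), the label in the middle of the window's view and 12 cm from it, the slide touching nothing but the gripper. The lever stays down, the other slide stays in its slot, and the things standing around stay where they are.

Things in the scene. Friction and masses are not known exactly. Their poses are not given: they have to be found in the camera images.
- lever (a joint): the rack's lever, rad: 0 up (at rest, sprung), 0.55 fully down on its stop. The spring pushes back with up to about 7 N at the pad, until about 0.42; past that it snaps down to 0.55 and is held there by the detent
- lever_pad (a point): top centre of the black pad, 36 x 30 mm, at the end of the 85 mm lever, pressed from above. The pivot runs along the rack's x at (0, -54, 45) mm in the rack's frame; the pad is at (0, -134, 75) up and (0, -138, 28) fully down, in that frame
- rack: grey slide rack fixed to the bench, 109 (x) x 84 (y) x 60 (z) mm, origin under its centre. Slots 93 x 7.6 mm along x at y = -20 (lift slot, the lever's side) and +20 mm (store slot); the lever sticks out to -y. Slides start 4 mm proud, bottoms at z = 14. Lever down raises the slide in the lift slot 30 mm: top edge at z = 94, 34 mm above the rack, 16 mm still in the slot
- lift_slot (a point): mouth centre of the lift slot, at the rack's top, 60 mm above the bench
- store_slot (a point): mouth centre of the other slot, at the rack's top; its slide is left alone
- slide_a: slide, 90 (x) x 6 (y) x 50 (z) mm, 45 g, on its long edge: tinted clear glass, the 32 mm at +x frosted whitish; barred paper label 26 x 34 mm on one face there; 10 mm square notch in that end's top corner. Origin: centre of lower edge; x to the frosted end, y out of the label face, z up. Seen label towards you, notch at the top, the notch is at the left. Both are alike, opposite ways round, in either slot
- slide_b: slide, 90 (x) x 6 (y) x 50 (z) mm, 45 g, on its long edge: tinted clear glass, the 32 mm at +x frosted whitish; barred paper label 26 x 34 mm on one face there; 10 mm square notch in that end's top corner. Origin: centre of lower edge; x to the frosted end, y out of the label face, z up. Seen label towards you, notch at the top, the notch is at the left. Both are alike, opposite ways round, in either slot
- slide_a_label (a point): centre of this slide's label, on its label face, at (30, 3, 21) mm in the slide's frame
- slide_b_label (a point): centre of this slide's label, on its label face, at (30, 3, 21) mm in the slide's frame
- reader: label reader fixed to the bench: base 120 x 140 x 14 mm, a column of 22 mm diameter 50 mm behind the origin (+x), 320 mm high, with the head in front of it. Origin at the bench; its front is -x
- reader_head: the reader's head, a pale box 55 x 90 x 60 mm. Origin: centre of its window, 300 mm above the bench; its -x axis is the direction in which the window looks: forward from the reader and 45 degrees down; y is level
- read_spot (a point): where the middle of the label belongs: 120 mm in front of the window along its line of sight, about 215 mm above the bench
- cup_a: bystander: specimen cup with a red cap, 54 mm diameter, 75 mm high, origin under its centre
- cup_b: bystander: specimen cup with a red cap, 54 mm diameter, 75 mm high, origin under its centre
- cup_c: bystander: specimen cup with a red cap, 54 mm diameter, 75 mm high, origin under its centre
- tube_rack: bystander: white rack 90 x 150 mm with six red-capped tubes, 98 mm high, origin under its centre
- pipette: bystander: pipette lying on the bench, about 230 mm long along its x, 28 mm high
- marker: bystander: marker pen lying on the bench, 135 mm along its x, 15 mm high
- label_roll: bystander: roll of labels lying flat, 70 mm diameter, 30 mm high

How it is judged:
On the way, in this order (a step that is already met when the one before it is completed fails the run):
1. the lever is down and stays there with the robot off it (value of joint lever above 0.5 rad and contact force between the arm and anything else below 0.3 N), for 0.2 s.
2. a slide is held by the gripper, clear of the rack (((height (world z) of slide_a above 0.075 m and contact force between the fingers and slide_a above 0.5 N and contact force between slide_a and rack below 0.1 N) or (height (world z) of slide_b above 0.075 m and contact force between the fingers and slide_b above 0.5 N and contact force between slide_b and rack below 0.1 N))), for 0.2 s.
At the end, for the whole second after the job is handed in: Lever down (over 0.5 rad); its slide gripped, still, off rack and reader, over 100 mm up; label centre within 30 mm of the read spot, face up and within 20 degrees of square to the line of sight; the other slide down in the store slot (within 12 mm) (value of joint lever above 0.5 rad and ((distance between slide_a_label and read_spot below 0.03 m and angle between the y axis of slide_a and the x axis of reader_head, either way round below 0.35 rad and angle between slide_a's own y axis and vertical below 1.2 rad and contact force between the fingers and slide_a above 0.5 N and linear speed of slide_a below 0.03 m/s and contact force between slide_a and rack below 0.1 N and contact force between slide_a and reader below 0.1 N and height (world z) of slide_a above 0.1 m and horizontal distance between slide_b and store_slot below 0.012 m and height (world z) of slide_b below 0.03 m) or (distance between slide_b_label and read_spot below 0.03 m and angle between the y axis of slide_b and the x axis of reader_head, either way round below 0.35 rad and angle between slide_b's own y axis and vertical below 1.2 rad and contact force between the fingers and slide_b above 0.5 N and linear speed of slide_b below 0.03 m/s and contact force between slide_b and rack below 0.1 N and contact force between slide_b and reader below 0.1 N and height (world z) of slide_b above 0.1 m and horizontal distance between slide_a and store_slot below 0.012 m and height (world z) of slide_a below 0.03 m))); the arm keeps its last pose, push and grip.
It fails at once if a bystander is moved by more than 40 mm, or both slides are out of the rack (distance of any of cup_a, cup_b, cup_c, tube_rack, pipette, marker, label_roll from where it was at the start of the episode above 0.04 m or height (world z) of each of slide_a, slide_b above 0.07 m).
It also fails if it takes over 48 s, if anything falls off the work surface, if the arm or the gripper's body presses on something with over 40 N, if the wrist force passes 120 N, or if a joint passes its speed limit or range.

### The arm

A 7-joint arm with a two-finger parallel gripper is mounted at the origin on the work surface. World frame = base frame: x ahead of the robot, y to its left, z up, the work surface at z = 0. Lengths are in m, angles in rad, forces in N, time in s.
With the tool pointing down it reaches from about 0.4 to 0.85 m from the base axis. Payload 10.4 kg.
Tool frame: the origin (TCP) lies on the centre line of the jaws, within the pads' length; the fingertips stand r.tip_extent ahead of it and the grasp point (between the pads) lies 3 mm ahead of it (r.tip_extent is the distance from the TCP to the fingertips, in m); z points along the fingers, y is the direction in which the jaws open and shut (so a half turn about z gives the same grasp; the last joint's range is limited). The gripper opens to 87 mm and grips with 3 to 60 N. Pads are 19 mm wide; open, the fingers measure 117 mm over their backs; the gripper's body (75 mm by 190 mm) begins 51 mm behind the grasp point.
Start: joints at [-1.129, 0.332, -0.065, 1.46, 0.022, 1.35, -0.088], TCP at [0.28, 0.559, 0.245] pointing down, gripper open.
Joint ranges: [-2.6, 2.6], [-0.5, 2.12], [-1.47, 1.34], [0.16, 2.42], [-1.27, 4.41], [0.06, 2.06], [-2.6, 2.6]. Speed limits (rad/s): [2.22, 2.22, 2.79, 2.79, 3.14, 3.14, 3.14].

### API

Orientations are given as a unit quaternion [x, y, z, w].
In Python, from bench import r gives the robot as it stands. The module is installed in compiled form; this text tells all that it offers.
- The arm moves only by the shell command python3 -m jog 'ROWS' [FORCE]. ROWS is JSON, a list of rows, each a list of 5 numbers: the shift along the tool's x, y, z in cm, then the turn about the tool's z in rad, then the closure, from 0 (fully open) to 1 (shut). A call has exactly 10 rows; each row shifts and turns the pose as measured when the row begins, along the tool's axes as they then stand; what a row does not reach is not made up. A row lasts 1/10 s, in which the tool goes at most 50 mm and 8.59 degrees, less where a joint would pass 70% of its speed; a pose out of reach is approached as far as the arm can. A call with a gripper value outside its range is refused whole. The fingers move at their own pace and stop on an object; FORCE is the grip in N (left out, the last holds). Time passes only in rows, so rows that do not move let the fingers close, or fill a call up. It gives the time, the measured TCP pose, the force and the opening at its end, in the units of the state.
- r.read_state(): the state, without advancing time (a new reading comes with each control period).
- r.camera(name): name is "scene" or "top" or "wrist"; returns a dict with "pixels" (480x640x3 uint8, red, green, blue), "fx", "fy", "cx", "cy" (pixels), "camera_from_world" (4x4, takes a point from world to camera coordinates). Camera axes: x right, y up, looking along -z (the intrinsics and any distortion apply to the point x, -y, -z); pixel columns grow to the right and rows downward; lengths in m; the calibration is good to about 2 mm. A picture is of the moment at which its call begins. There is no depth.
- r.close_job(): hands the job in, once; it reports no verdict.
The state is a dict: "time": time; "joint_positions": joint angles; "joint_vel": joint speeds; "joint_torque": joint torques, N m; "ee_pos": TCP position; "eef_rot": TCP orientation; "ft_force": force on the tool from outside, world axes, zero at the start; "torque": the same for the moment, N m; "width": finger opening in m.
Only numpy, scipy, OpenCV 4.12 (cv2) and the standard library are available. Lean on these libraries where they do the work, as an engineer would, in place of code of your own. Each camera call takes 0.05 s, during which the arm holds its last target. There are 200 camera calls.

## Working session

There is one attempt and no reset: what is moved stays moved. The work goes in short steps, Python scripts to look and compute and a shell command to move; the robot and the scene stay as the last step left them, time stands still between calls to the robot, and variables do not carry over. Pictures are saved under pics/ and viewed, about 8 in all and at most 12, crops included, and the job is handed in when it is done.

```bash
mkdir -p pics; cat > h.py <<'E'
import numpy as np,cv2
from bench import r
def snap(n):
    c=r.camera(n);return c
def save(c,f,box=None,s=1):
    p=c["pixels"][:,:,::-1]
    if box: x0,y0,x1,y1=box;p=p[y0:y1,x0:x1]
    cv2.imwrite("pics/"+f,cv2.resize(p,None,fx=s,fy=s,interpolation=cv2.INTER_CUBIC))
def ray(c,u,v):
    T=np.linalg.inv(c["camera_from_world"]);d=T[:3,:3]@np.array([(u-c["cx"])/c["fx"],-(v-c["cy"])/c["fy"],-1]);return T[:3,3],d
def atz(c,u,v,z):
    o,d=ray(c,u,v);return o+d*(z-o[2])/d[2]
def proj(c,p):
    q=c["camera_from_world"]@np.append(p,1);return c["cx"]+c["fx"]*q[0]/-q[2],c["cy"]-c["fy"]*q[1]/-q[2]
E
python3 - <<'E'
from h import *
import pickle
for n in("scene","top"):
    c=snap(n);save(c,n+"0.png");pickle.dump(c,open(n+"0.pkl","wb"));print(n,c["fx"],np.linalg.inv(c["camera_from_world"]).round(3).tolist(),[k for k in c])
print(r.read_state(),r.tip_extent)
E
```

```text
scene 507.0065049249128 [[0.833, -0.367, 0.413, 1.0], [0.553, 0.558, -0.619, -0.698], [-0.004, 0.744, 0.668, 0.938], [0.0, 0.0, 0.0, 1.0]] ['pixels', 'fx', 'fy', 'cx', 'cy', 'camera_from_world']
top 501.3829638267235 [[0.009, 0.985, -0.174, 0.358], [-1.0, 0.011, 0.013, 0.011], [0.015, 0.174, 0.985, 1.35], [0.0, 0.0, 0.0, 1.0]] ['pixels', 'fx', 'fy', 'cx', 'cy', 'camera_from_world']
{'time': 0.1, 'joint_positions': array([-1.1286176 ,  0.33278106, -0.06467903,  1.4608285 ,  0.02159625,
        1.34990512, -0.08848472]), 'joint_vel': array([-0.00032093, -0.00120947, -0.00149251, -0.00162193, -0.00196306,
        0.00024523,  0.00010444]), 'joint_torque': array([ 2.50462268e-03, -6.24545360e+01,  2.54021923e-02, -3.90716171e+01,
       -6.14033989e-02,  3.67108150e-02,  2.29128170e-05]), 'ee_pos': array([0.28001425, 0.55841943, 0.24386444]), 'eef_rot': array([ 2.30296823e-01,  9.73120238e-01, -6.03040776e-04, -1.12692177e-04]), 'ft_force': array([-0.12544926,  0.04604935, -0.08722406]), 'torque': array([-0.04150813, -0.01783961, -0.04520209]), 'width': 0.08721235042016276} 0.022
```

View pics/top0.png

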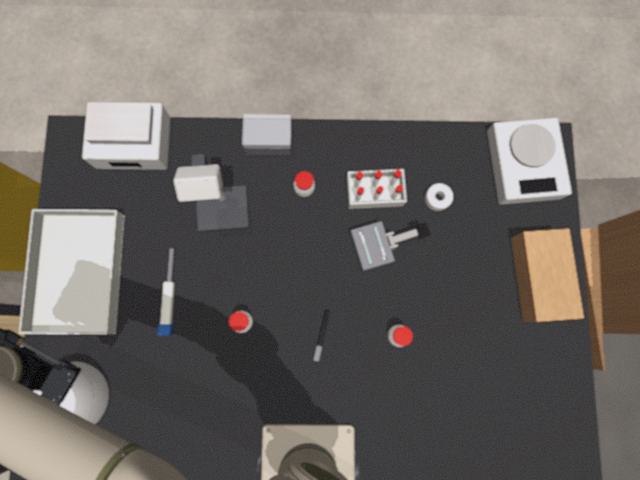

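View pics/scene0.png

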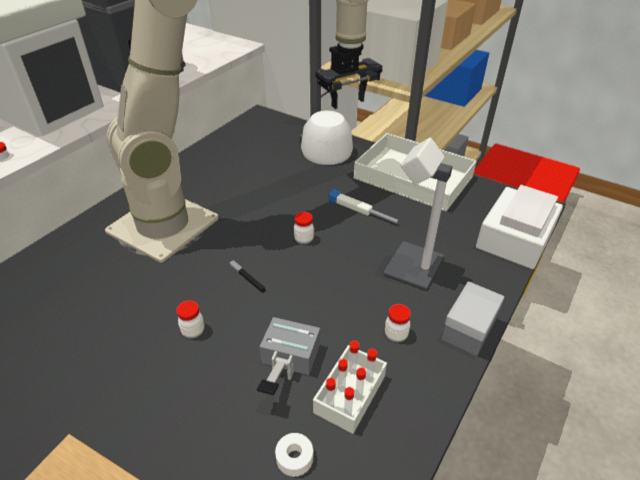

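The top view shows the rack at about (373,246), its lever pointing right to the pad at (424,230), and the reader at about (210,190). I'll enlarge both.

```bash
python3 - <<'E'
from h import *
import pickle
t=pickle.load(open("top0.pkl","rb"));s=pickle.load(open("scene0.pkl","rb"))
f=lambda c,b,k:cv2.resize(c["pixels"][b[1]:b[3],b[0]:b[2],::-1],None,fx=k,fy=k,interpolation=cv2.INTER_CUBIC)
a=np.hstack([f(t,(340,210,440,280),4),f(s,(245,310,345,380),4)])
b=np.hstack([f(t,(160,145,260,240),4),f(s,(370,130,470,225),4)])
d=np.vstack([a,b[:300]]);cv2.imwrite("pics/crop.png",d);print(d.shape)
E
```

```text
(580, 800, 3)
```

View pics/crop.png

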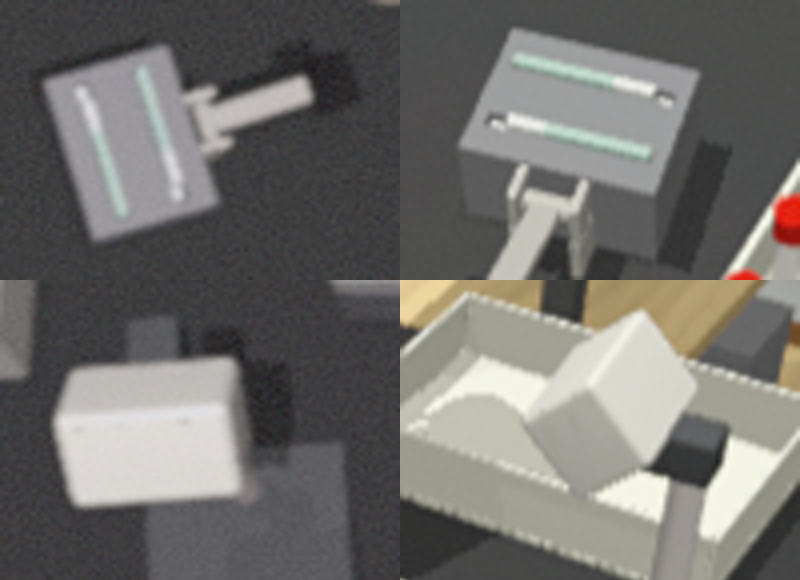

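```bash
cat > fit.py <<'E'
from h import *
import pickle
from scipy.optimize import least_squares
t=pickle.load(open("top0.pkl","rb"));s=pickle.load(open("scene0.pkl","rb"))
R2=lambda a:np.array([[np.cos(a),-np.sin(a),0],[np.sin(a),np.cos(a),0],[0,0,1]])
tc=np.array([(45,78),(165,45),(218,203),(97,240)])/4+[340,210]   # topleft,topright,botright,botleft
sc=np.array([(60,147),(113,28),(299,72),(257,192)])/4+[245,310]
L=np.array([(54.5,42,60),(54.5,-42,60),(-54.5,-42,60),(-54.5,42,60)])/1e3
S=np.array([(-54.5,-42,60),(-54.5,42,60),(54.5,42,60),(54.5,-42,60)])/1e3
def res(p,w=0):
    f=lambda q:np.append(p[:2],0)+R2(p[2])@q
    return np.r_[[np.subtract(proj(t,f(q)),u) for q,u in zip(L,tc)],[np.subtract(proj(s,f(q)),u) for q,u in zip(S,sc)]].ravel()
o=least_squares(res,[.5,-.13,.28]);print("rack",o.x.round(4),o.fun.round(1).tolist())
P=o.x;g=lambda q:np.append(P[:2],0)+R2(P[2])@(np.array(q)/1e3)
print("pad up/down",g((0,-134,75)),g((0,-138,28)),"lift",g((0,-20,60)))
for u,v,z in[(247,187,.014),(248,229,.014),(197.5,230,.014)]:print("top",atz(t,u,v,z).round(3))
# reader base corners scene z=.014 read off full picture
for u,v in[(386,265),(431,285),(443,262),(407,245)]:print("scene",atz(s,u,v,.014).round(3))
E
python3 fit.py
```

```text
rack [ 0.5743 -0.1633  0.3044] [-0.6, -0.1, -0.3, -0.9, -0.4, -1.2, -0.8, -1.1, -1.0, -0.2, -0.8, 0.1, -0.5, -0.4, -1.0, 0.4]
pad up/down [ 0.61445542 -0.29116401  0.075     ] [ 0.61565446 -0.29498007  0.028     ] lift [ 0.58028287 -0.18240632  0.06      ]
top [0.738 0.174 0.014]
top [0.621 0.167 0.014]
top [0.616 0.304 0.014]
scene [0.625 0.193 0.014]
scene [0.753 0.191 0.014]
scene [0.745 0.285 0.014]
scene [0.637 0.294 0.014]
```

```bash
cat >> fit.py <<'E'
print("--- head")
H=[((73,505),.321,-21,45),((243,497),.321,-21,-45),((55,415),.360,18,45),((243,412),.360,18,-45),((72,370),.318,60,45),((235,358),.318,60,-45)]
def rh(p):
    return np.ravel([np.subtract(proj(t,np.array([p[0],p[1],z])+R2(p[2])@np.array([dx/1e3,dy/1e3,0])),(160+a[0]/4,145+(a[1]-280)/4)) for a,z,dx,dy in H])
o=least_squares(rh,[.65,.24,.05]);print(o.x.round(4),o.fun.round(1))
W=o.x;print("read spot",W[:2]-.0849*R2(W[2])[:2,0])
# scene silhouette check
for q in[(0,45,30),(0,-45,30),(55,45,30),(55,-45,30),(0,-45,-30),(0,45,-30),(55,-45,-30)]:
    x,y,z=np.array(q)/1e3;c=.7071
    print(q,np.round((np.array(proj(s,np.array([W[0],W[1],.3])+R2(W[2])@np.array([c*x-c*z,y,c*x+c*z])))-[370,130])*4+[400,280]))
E
python3 fit.py|sed -n '/head/,$p'
```

```text
--- head
[0.6392 0.2356 0.0696] [ 0.3  1.4  0.7  1.  -0.2  0.6 -2.9 -1.   0.4 -1.3  1.8 -0.6]
read spot [0.55451188 0.22967998]
(0, 45, 30) [564. 346.]
(0, -45, 30) [503. 421.]
(55, 45, 30) [638. 304.]
(55, -45, 30) [579. 379.]
(0, -45, -30) [566. 506.]
(0, 45, -30) [623. 428.]
(55, -45, -30) [643. 467.]
```

```bash
cat >> fit.py <<'E'
print("--- joint")
K=[((0,-45,30),(524,421)),((55,45,30),(640,309)),((55,-45,30),(597,388)),((0,-45,-30),(582,497)),((55,-45,-30),(642,447)),((55,45,-30),(697,383))]
K=[k for k in K]
def rs(p):
    c=.7071;out=[]
    for q,a in K:
        x,y,z=np.array(q)/1e3
        out.append(np.subtract(proj(s,np.array([p[0],p[1],.3])+R2(p[2])@np.array([c*x-c*z,y,c*x+c*z])),(370+(a[0]-400)/4,130+(a[1]-280)/4)))
    return np.ravel(out)
for fn in(rs,lambda p:np.r_[rs(p),rh(p)]):
    o=least_squares(fn,[.65,.24,.05],loss="soft_l1");print(o.x.round(4),o.fun.round(1));W=o.x;print("spot",W[:2]-.0849*R2(W[2])[:2,0])
E
python3 fit.py|sed -n '/joint/,$p'
```

```text
--- joint
[0.6416 0.2401 0.1553] [-1.9  0.3 -0.2 -2.6 -0.6 -2.8 -0.1  1.7  4.7  3.7  1.1 -0.7]
spot [0.55774866 0.22693345]
[0.6403 0.2367 0.0871] [-4.2  0.1 -0.2 -1.6 -3.4 -2.4 -2.9  2.2  1.5  4.9  0.8  1.   0.   1.2
  0.4  0.1 -0.8  0.5 -3.6 -1.9 -0.6 -1.4  0.8 -1.4]
spot [0.55568924 0.22932093]
```

```bash
cat > plan.py <<'E'
# usage: plan.py x y z yaw_of_tool_y|none nrows : prints pose and per-row shifts (cm) to go there in a straight line
import sys;from h import *
from scipy.spatial.transform import Rotation as R
st=r.read_state();M=R.from_quat(st["eef_rot"]);p=st["ee_pos"];A=M.as_matrix()
print("t",round(st["time"],2),"p",p.round(4),"ycol",A[:,1].round(3),"zcol",A[:,2].round(3),"w",round(st["width"],4),"F",st["ft_force"].round(1),"q",st["joint_positions"].round(2))
if len(sys.argv)>1:
    g=np.array([float(a) for a in sys.argv[1:4]]);n=int(sys.argv[5]);tot=0
    if sys.argv[4]!="none":
        tot=-((float(sys.argv[4])-np.arctan2(A[1,1],A[0,1])+np.pi)%(2*np.pi)-np.pi)
    print("turn",round(tot,3));d=(g-p)/n
    k=0
    for i in range(n):
        a=np.sign(tot)*min(.149,max(0,abs(tot)-k*.149));k+=1
        s=M.inv().apply(d)*100;print([round(float(v),1) for v in s]+[round(float(a),2)])
        M=M*R.from_rotvec([0,0,a])
E
python3 plan.py .614 -.291 .20 -1.267 20
```

```text
t 0.1 p [0.28   0.5584 0.2439] ycol [ 0.448  0.894 -0.001] zcol [-0.    -0.001 -1.   ] w 0.0872 F [-0.1  0.  -0.1] q [-1.13  0.33 -0.06  1.46  0.02  1.35 -0.09]
turn 2.373
[-3.4, -3.0, 0.2, 0.15]
[-3.8, -2.5, 0.2, 0.15]
[-4.1, -1.9, 0.2, 0.15]
[-4.4, -1.3, 0.2, 0.15]
[-4.5, -0.6, 0.2, 0.15]
[-4.6, 0.1, 0.2, 0.15]
[-4.5, 0.7, 0.2, 0.15]
[-4.3, 1.4, 0.2, 0.15]
[-4.1, 2.0, 0.2, 0.15]
[-3.7, 2.6, 0.2, 0.15]
[-3.3, 3.1, 0.2, 0.15]
[-2.8, 3.6, 0.2, 0.15]
[-2.2, 4.0, 0.2, 0.15]
[-1.6, 4.3, 0.2, 0.15]
[-1.0, 4.5, 0.2, 0.15]
[-0.3, 4.6, 0.2, 0.14]
[0.3, 4.6, 0.2, 0.0]
[0.3, 4.6, 0.2, 0.0]
[0.3, 4.6, 0.2, 0.0]
[0.3, 4.6, 0.2, 0.0]
```

```bash
python3 -m jog '[[-3.4,-3.0,0,0.15,1],[-3.8,-2.5,0,0.15,1],[-4.1,-1.9,0,0.15,1],[-4.4,-1.3,0,0.15,1],[-4.5,-0.6,0,0.15,1],[-4.6,0.1,0,0.15,1],[-4.5,0.7,0,0.15,1],[-4.3,1.4,0,0.15,1],[-4.1,2.0,0,0.15,1],[-3.7,2.6,0,0.15,1]]'; python3 plan.py .614 -.291 .20 -1.267 10
```

```text
time: 1.1
ee_pos: [0.4425, 0.122, 0.2393]
eef_rot: [0.832, 0.555, -0.004, -0.001]
ft_force: [0.6, 0.5, -0.5]
width: 0.0153
t 1.1 p [0.4425 0.122  0.2393] ycol [ 0.924 -0.383 -0.005] zcol [-0.007 -0.003 -1.   ] w 0.0153 F [ 0.6  0.5 -0.5] q [-0.72 -0.05  0.34  1.9   0.02  1.3  -0.77]
turn 0.874
[-3.2, 3.2, 0.4, 0.15]
[-2.7, 3.6, 0.4, 0.15]
[-2.1, 4.0, 0.4, 0.15]
[-1.5, 4.2, 0.4, 0.15]
[-0.8, 4.4, 0.4, 0.15]
[-0.2, 4.5, 0.4, 0.13]
[0.4, 4.5, 0.4, 0.0]
[0.4, 4.5, 0.4, 0.0]
[0.4, 4.5, 0.4, 0.0]
[0.4, 4.5, 0.4, 0.0]
```

```bash
python3 -m jog '[[-3.2,3.2,0.3,0.15,1],[-2.7,3.6,0.3,0.15,1],[-2.1,4.0,0.3,0.15,1],[-1.5,4.2,0.3,0.15,1],[-0.8,4.4,0.3,0.15,1],[-0.2,4.5,0.3,0.13,1],[0.4,4.5,0.3,0,1],[0.4,4.5,0.3,0,1],[0.4,4.5,0.3,0,1],[0.4,4.5,0.3,0,1]]'; python3 plan.py .614 -.291 .11 -1.267 10
python3 - <<'E'
from h import *
save(snap("wrist"),"w1.png")
E
```

```text
time: 2.1
ee_pos: [0.6149, -0.3124, 0.2066]
eef_rot: [0.989, 0.145, -0.003, -0.0]
ft_force: [0.8, 0.0, 0.7]
width: 0.0004
t 2.1 p [ 0.6149 -0.3124  0.2066] ycol [ 0.286 -0.958 -0.002] zcol [-0.007 -0.    -1.   ] w 0.0004 F [0.8 0.  0.7] q [-0.04  0.57  0.68  1.34 -0.35  1.35 -0.65]
turn -0.014
[0.1, -0.2, 1.0, -0.01]
[0.1, -0.2, 1.0, -0.0]
[0.1, -0.2, 1.0, -0.0]
[0.1, -0.2, 1.0, -0.0]
[0.1, -0.2, 1.0, -0.0]
[0.1, -0.2, 1.0, -0.0]
[0.1, -0.2, 1.0, -0.0]
[0.1, -0.2, 1.0, -0.0]
[0.1, -0.2, 1.0, -0.0]
[0.1, -0.2, 1.0, -0.0]
```

View pics/w1.png

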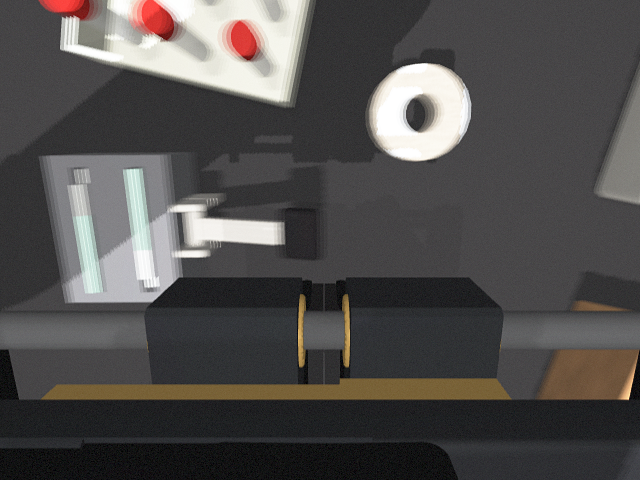

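The wrist view is slightly motion-blurred. The black pad is at about (303,233), the rack is at left and the notches are visible. I'll descend part way and stop above the pad.

```bash
python3 -m jog '[[0.2,-0.5,1.5,0,1],[0.2,-0.5,1.5,0,1],[0.2,-0.5,1.5,0,1],[0.2,-0.5,1.5,0,1],[0,0,0.7,0,1],[0,0,0,0,1],[0,0,0,0,1],[0,0,0,0,1],[0,0,0,0,1],[0,0,0,0,1]]'; python3 plan.py
python3 - <<'E'
from h import *
import pickle
c=snap("wrist");save(c,"w2.png");pickle.dump(c,open("w2.pkl","wb"))
for n,p in(("pad",(.6145,-.2912,.075)),("lift",(.5803,-.1824,.06))):print(n,np.round(proj(c,p)))
E
```

```text
time: 3.15
ee_pos: [0.614, -0.2916, 0.1296]
eef_rot: [0.99, 0.143, -0.007, -0.001]
ft_force: [-0.3, -0.7, -0.3]
width: 0.0008
t 3.15 p [ 0.614  -0.2916  0.1296] ycol [ 0.284 -0.959 -0.004] zcol [-0.014 -0.    -1.   ] w 0.0008 F [-0.3 -0.7 -0.3] q [-0.07  0.61  0.65  1.45 -0.37  1.22 -0.66]
pad [322. 278.]
lift [113. 271.]
```

View pics/w2.png

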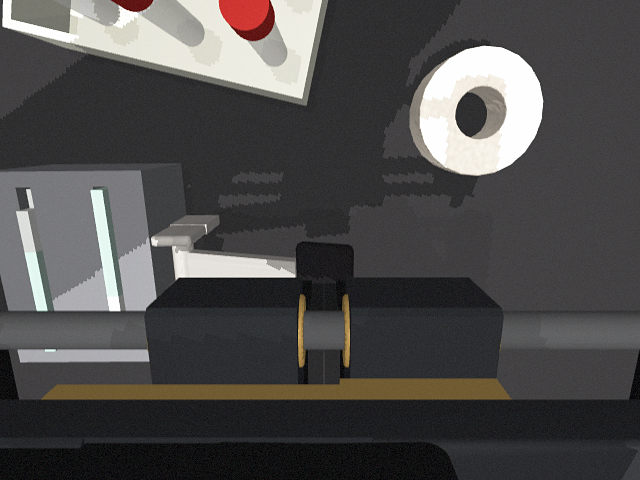

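```bash
python3 -m jog '[[0,0,1,0,1],[0,0,1,0,1],[0,0,1,0,1],[0,0,1,0,1],[0,0,1,0,1],[0,0,1,0,1],[0,0.1,1,0,1],[0,0.1,0.9,0,1],[0,0,0,0,1],[0,0,0,0,1]]'
```

```text
time: 4.2
ee_pos: [0.6162, -0.2982, 0.0514]
eef_rot: [0.99, 0.142, -0.003, 0.002]
ft_force: [-0.5, 0.6, 2.5]
width: 0.0005
```

```bash
python3 -m jog '[[0,0,0.3,0,1],[0,0,0.2,0,1],[0,0,0,0,1],[0,0,-1,0,1],[0,0,-2,0,1],[0,0,-3,0,1],[0,-0.5,-3,0,0.6],[-0.3,-3,-2,0,0.5],[-0.3,-3,0,0,0.5],[0,0,0,0,0.5]]'; python3 plan.py .5803 -.1824 .17 -1.267 3; python3 - <<'E'
from h import *
import pickle
c=snap("wrist");s=snap("scene");pickle.dump((c,s),open("w3.pkl","wb"))
a=cv2.resize(s["pixels"][300:400,235:345,::-1],None,fx=4,fy=4,interpolation=cv2.INTER_CUBIC)
b=cv2.resize(c["pixels"][:,:,::-1],(400,300));d=np.zeros((400,840,3),np.uint8);d[:,:440]=a;d[:300,440:]=b
cv2.imwrite("pics/w3.png",d[:,:800] if False else cv2.resize(d,(800,381)))
E
```

```text
time: 5.2
ee_pos: [0.5907, -0.2373, 0.1622]
eef_rot: [0.99, 0.14, -0.004, 0.001]
ft_force: [0.6, 0.1, -1.3]
width: 0.0252
t 5.2 p [ 0.5907 -0.2373  0.1622] ycol [ 0.278 -0.961  0.001] zcol [-0.007 -0.003 -1.   ] w 0.0252 F [ 0.6  0.1 -1.3] q [-0.2   0.48  0.68  1.56 -0.31  1.22 -0.76]
turn -0.022
[0.2, -1.9, -0.3, -0.02]
[0.2, -1.8, -0.3, -0.0]
[0.2, -1.8, -0.3, -0.0]
```

View pics/w3.png

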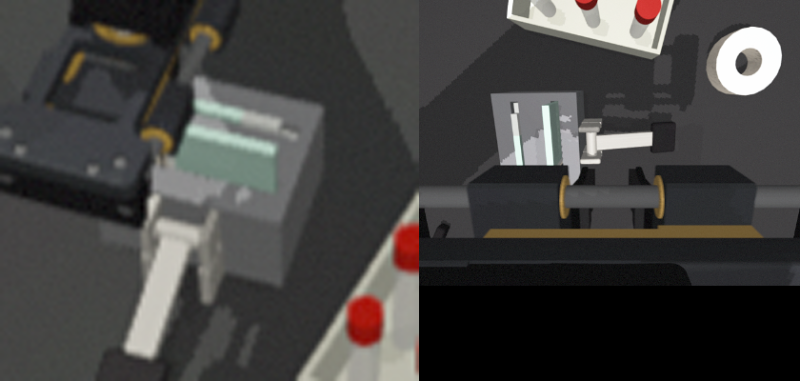

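The lever is down and the lift-slot slide stands up. I'll check where its top edge is against the fit.

```bash
python3 - <<'E'
from h import *
import pickle
c,s=pickle.load(open("w3.pkl","rb"))
P=(.5743,-.1633,.3044);cs,sn=np.cos(P[2]),np.sin(P[2])
g=lambda x,y,z:np.array([P[0]+(cs*x-sn*y)/1e3,P[1]+(sn*x+cs*y)/1e3,z/1e3])
for x in(45,20,-10):print(x,[np.round(proj(c,g(x,y,z)),1).tolist() for y,z in((-17,94),(-23,94),(-20,94))])
x0,y0,k=100,140,6
im=cv2.resize(c["pixels"][y0:y0+90,x0:x0+130,::-1],None,fx=k,fy=k,interpolation=cv2.INTER_CUBIC)
for x in(45,20,-10):
  for y in(-17,-23):
    u,v=proj(c,g(x,y,94));cv2.circle(im,(int((u-x0)*k),int((v-y0)*k)),3,(0,0,255),-1)
cv2.imwrite("pics/w3c.png",im)
E
```

```text
45 [[204.6, 176.7], [216.4, 176.4], [210.5, 176.6]]
20 [[209.3, 225.0], [220.7, 224.7], [215.0, 224.8]]
-10 [[214.5, 279.2], [225.6, 279.0], [220.1, 279.1]]
```

View pics/w3c.png

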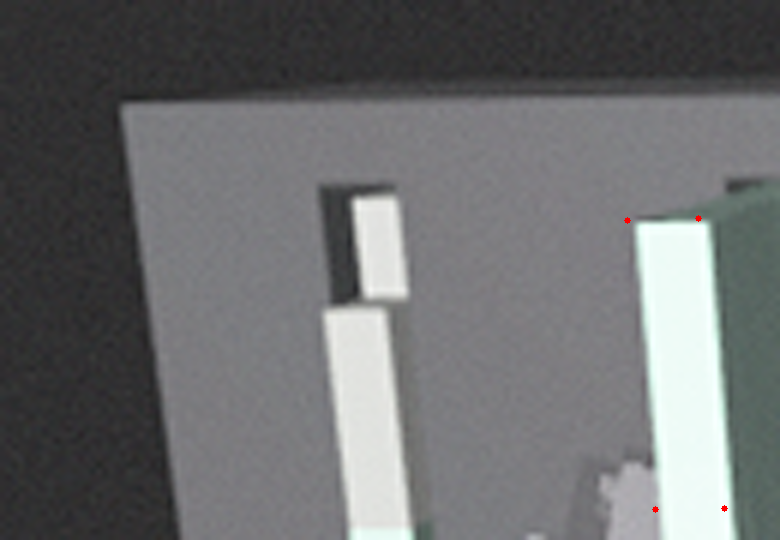

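```bash
python3 -m jog '[[0.2,-2,0,-0.02,0.5],[0.1,-2,0,0,0.5],[0.1,-1.4,0,0,0.5],[0,0,0,0,0.5],[0,0,0,0,0.5],[0,0,0,0,0.5],[0,0,1,0,0.5],[0,0,1,0,0.5],[0,0,1,0,0.5],[0,0,0,0,0.5]]'; python3 plan.py .5806 -.1833 .09 -1.267 5
```

```text
time: 6.3
ee_pos: [0.5772, -0.1958, 0.1269]
eef_rot: [0.99, 0.144, -0.006, 0.005]
ft_force: [-0.1, -0.0, 0.1]
width: 0.0434
t 6.3 p [ 0.5772 -0.1958  0.1269] ycol [ 0.286 -0.958  0.007] zcol [-0.01  -0.011 -1.   ] w 0.0434 F [-0.1 -0.   0.1] q [-0.27  0.45  0.67  1.67 -0.29  1.13 -0.81]
turn -0.014
[0.1, -0.2, 0.7, -0.01]
[0.1, -0.2, 0.7, -0.0]
[0.1, -0.2, 0.7, -0.0]
[0.1, -0.2, 0.7, -0.0]
[0.1, -0.2, 0.7, -0.0]
```

```bash
python3 -m jog '[[-0.1,-0.7,0,-0.01,0.5],[-0.1,-0.6,0,0,0.5],[0,0,0,0,0.5],[0,0,0,0,0.5],[0,0,0,0,0.5],[0,0,0,0,0.5],[0,0,0,0,0.5],[0,0,0,0,0.5],[0,0,0,0,0.5],[0,0,0,0,0.5]]'; python3 plan.py .5806 -.1833 .09 -1.267 5
```

```text
time: 7.3
ee_pos: [0.5715, -0.1831, 0.1276]
eef_rot: [0.989, 0.15, -0.005, 0.005]
ft_force: [-0.6, -0.3, 0.0]
width: 0.0432
t 7.3 p [ 0.5715 -0.1831  0.1276] ycol [ 0.296 -0.955  0.008] zcol [-0.009 -0.011 -1.   ] w 0.0432 F [-0.6 -0.3  0. ] q [-0.3   0.43  0.67  1.69 -0.28  1.12 -0.83]
turn -0.003
[0.2, 0.1, 0.7, -0.0]
[0.2, 0.1, 0.7, -0.0]
[0.2, 0.1, 0.7, -0.0]
[0.2, 0.1, 0.7, -0.0]
[0.2, 0.1, 0.7, -0.0]
```

```bash
python3 -m jog '[[0.4,0.2,0.5,0,0.5],[0.4,0.1,0.8,0,0.5],[0,0,0.8,0,0.5],[0,0,0.8,0,0.5],[0,0,0.7,0,0.5],[0,0,0.2,0,0.5],[0,0,0,0,0.5],[0,0,0,0,0.5],[0,0,0,0,0.5],[0,0,0,0,0.5]]'; python3 plan.py .5806 -.1833 .09 -1.267 1
```

```text
time: 8.3
ee_pos: [0.5801, -0.184, 0.0852]
eef_rot: [0.989, 0.15, -0.006, 0.005]
ft_force: [1.1, 0.2, 0.5]
width: 0.044
t 8.3 p [ 0.5801 -0.184   0.0852] ycol [ 0.296 -0.955  0.007] zcol [-0.01  -0.011 -1.   ] w 0.044 F [1.1 0.2 0.5] q [-0.27  0.5   0.64  1.7  -0.32  1.05 -0.8 ]
turn -0.003
[0.1, -0.1, -0.5, -0.0]
```

```bash
python3 -m jog '[[0,0,-0.4,0,0.5],[0,0,0,0,0.6],[0,0,0,0,1],[0,0,0,0,1],[0,0,0,0,1],[0,0,0,0,1],[0,0,0,0,1],[0,0,0,0,1],[0,0,0,0,1],[0,0,0,0,1]]' 30; python3 plan.py
```

```text
time: 9.3
ee_pos: [0.5801, -0.1822, 0.0902]
eef_rot: [0.989, 0.15, -0.006, 0.003]
ft_force: [-0.2, 0.7, 0.5]
width: 0.0055
t 9.3 p [ 0.5801 -0.1822  0.0902] ycol [ 0.297 -0.955  0.005] zcol [-0.011 -0.008 -1.   ] w 0.0055 F [-0.2  0.7  0.5] q [-0.27  0.49  0.64  1.7  -0.32  1.06 -0.8 ]
```

```bash
python3 -m jog '[[0,0,-0.7,0,1],[0,0,-1,0,1],[0,0,-1,0,1],[0,0,-1.2,0,1],[0,0,-1.5,0,1],[0,0,-2,0,1],[0,0,-2,0,1],[0,0,-2,0,1],[0,0,-1,0,1],[0,0,0,0,1]]'; python3 plan.py .45 .03 .4 1.67 20
```

```text
time: 10.3
ee_pos: [0.5819, -0.1825, 0.2274]
eef_rot: [0.989, 0.149, -0.004, 0.004]
ft_force: [0.7, 0.2, -0.4]
width: 0.0058
t 10.3 p [ 0.5819 -0.1825  0.2274] ycol [ 0.295 -0.955  0.007] zcol [-0.006 -0.01  -1.   ] w 0.0058 F [ 0.7  0.2 -0.4] q [-0.32  0.36  0.7   1.56 -0.22  1.31 -0.87]
turn -2.941
[-0.3, -1.2, -0.9, -0.15]
[-0.1, -1.2, -0.9, -0.15]
[0.0, -1.2, -0.9, -0.15]
[0.2, -1.2, -0.9, -0.15]
[0.4, -1.2, -0.9, -0.15]
[0.6, -1.1, -0.9, -0.15]
[0.7, -1.0, -0.9, -0.15]
[0.9, -0.9, -0.9, -0.15]
[1.0, -0.7, -0.9, -0.15]
[1.1, -0.6, -0.9, -0.15]
[1.2, -0.4, -0.9, -0.15]
[1.2, -0.2, -0.9, -0.15]
[1.2, -0.1, -0.9, -0.15]
[1.2, 0.1, -0.9, -0.15]
[1.2, 0.3, -0.9, -0.15]
[1.1, 0.5, -0.9, -0.15]
[1.1, 0.7, -0.9, -0.15]
[1.0, 0.8, -0.9, -0.15]
[0.8, 0.9, -0.9, -0.15]
[0.7, 1.0, -0.9, -0.11]
```

```bash
python3 -m jog '[[-0.2,-2,-4,-0.15,1],[0,-2,-4,-0.15,1],[0.3,-2,-4,-0.15,1],[0.6,-2,-4,-0.15,1],[0.9,-1.8,-4,-0.15,1],[1.2,-1.5,-4,-0.15,1],[1.5,-1.2,-4,-0.15,1],[1.7,-0.8,-4,-0.15,1],[1.8,-0.4,-4,-0.14,1],[1.8,0,-4,0,1]]'; python3 plan.py .55 .03 .8 .07 10
```

```text
time: 11.3
ee_pos: [0.513, 0.0078, 0.6071]
eef_rot: [0.677, 0.736, 0.001, 0.008]
ft_force: [0.7, 0.5, -0.8]
width: 0.0054
t 11.3 p [0.513  0.0078 0.6071] ycol [0.996 0.084 0.013] zcol [ 0.014 -0.009 -1.   ] w 0.0054 F [ 0.7  0.5 -0.8] q [-0.57  0.18  0.61  0.92 -0.11  2.06  0.07]
turn 0.014
[0.2, 0.4, -1.9, 0.01]
[0.2, 0.4, -1.9, 0.0]
[0.2, 0.4, -1.9, 0.0]
[0.2, 0.4, -1.9, 0.0]
[0.2, 0.4, -1.9, 0.0]
[0.2, 0.4, -1.9, 0.0]
[0.2, 0.4, -1.9, 0.0]
[0.2, 0.4, -1.9, 0.0]
[0.2, 0.4, -1.9, 0.0]
[0.2, 0.4, -1.9, 0.0]
```

```bash
python3 -m jog '[[0,0,-3,0,1],[0,0,-3,0,1],[0,0,-3,0,1],[0,0,-3,0,1],[0,0,-3,0,1],[0,0,-3,0,1],[0,0,-3,0,1],[0,0,-3,0,1],[0,0,-3,0,1],[0,0,-3,0,1]]'; python3 plan.py
```

```text
time: 12.3
ee_pos: [0.4729, 0.0202, 0.7144]
eef_rot: [0.661, 0.74, 0.082, 0.09]
ft_force: [0.5, 0.1, -0.1]
width: 0.0059
t 12.3 p [0.4729 0.0202 0.7144] ycol [0.964 0.112 0.241] zcol [ 0.242  0.003 -0.97 ] w 0.0059 F [ 0.5  0.1 -0.1] q [-1.32  0.07  1.33  0.82 -0.08  2.06  0.07]
```

The tilt works: with joint 6 at its stop, going up tips the tool outwards. It is at 14° now, so I'll carry on.

```bash
python3 -m jog '[[0,1,-3,0,1],[0,1,-3,0,1],[0,1,-3,0,1],[0,1,-3,0,1],[0,1,-3,0,1],[0,1,-3,0,1],[0,1,-3,0,1],[0,1,-3,0,1],[0,1,-3,0,1],[0,1,-3,0,1]]'; python3 plan.py
```

```text
time: 13.3
ee_pos: [0.4526, 0.0311, 0.8295]
eef_rot: [0.641, 0.726, 0.174, 0.18]
ft_force: [-0.1, 0.6, -1.1]
width: 0.0056
t 13.3 p [0.4526 0.0311 0.8295] ycol [0.867 0.118 0.484] zcol [ 0.485  0.023 -0.874] w 0.0056 F [-0.1  0.6 -1.1] q [-1.37  0.05  1.34  0.56 -0.06  2.06  0.04]
```

```bash
python3 -m jog '[[0,1,-3,0,1],[0,1,-3,0,1],[0,1,-3,0,1],[0,1,-3,0,1],[0,1,-3,0,1],[0,1,-3,0,1],[0,1,-3,0,1],[0,1,-3,0,1],[0,1,-3,0,1],[0,1,-3,0,1]]'; python3 plan.py
```

```text
time: 14.3
ee_pos: [0.4022, 0.0266, 0.9401]
eef_rot: [0.613, 0.693, 0.27, 0.268]
ft_force: [-0.7, -0.5, -0.5]
width: 0.0057
t 14.3 p [0.4022 0.0266 0.9401] ycol [0.705 0.104 0.702] zcol [ 0.702  0.045 -0.711] w 0.0057 F [-0.7 -0.5 -0.5] q [-1.4   0.03  1.34  0.3  -0.03  2.06  0.02]
```

```bash
python3 plan.py .51 .04 .27 none 20|tail -3
```

```text
[0.1, -2.0, 2.8, 0.0]
[0.1, -2.0, 2.8, 0.0]
[0.1, -2.0, 2.8, 0.0]
```

```bash
python3 -m jog '[[0.1,-2,2.8,0,1],[0.1,-2,2.8,0,1],[0.1,-2,2.8,0,1],[0.1,-2,2.8,0,1],[0.1,-2,2.8,0,1],[0.1,-2,2.8,0,1],[0.1,-2,2.8,0,1],[0.1,-2,2.8,0,1],[0.1,-2,2.8,0,1],[0.1,-2,2.8,0,1]]'; python3 plan.py .51 .04 .27 none 10|head -3
```

```text
time: 15.3
ee_pos: [0.4488, 0.02, 0.6627]
eef_rot: [0.635, 0.69, 0.266, 0.224]
ft_force: [-0.7, -0.1, 0.2]
width: 0.0055
t 15.3 p [0.4488 0.02   0.6627] ycol [0.757 0.053 0.652] zcol [ 0.647  0.084 -0.758] w 0.0055 F [-0.7 -0.1  0.2] q [-0.66 -0.5   0.22  1.49  0.3   1.45 -0.28]
turn 0
[0.0, -2.1, 3.4, 0.0]
```

```bash
python3 -m jog '[[0,0,3.5,0,1],[0,0,3.5,0,1],[0,-1.5,3.3,0,1],[0,-1.5,3.3,0,1],[0,-1.8,3.3,0,1],[0,-1.8,3.3,0,1],[0,-2.1,3.2,0,1],[0,-2.1,3.2,0,1],[0,-2.1,3.2,0,1],[0,-2.1,3.2,0,1]]'; python3 plan.py .533 .10 .24 none 5|head -3
```

```text
time: 16.3
ee_pos: [0.5545, 0.0325, 0.3075]
eef_rot: [0.639, 0.683, 0.27, 0.227]
ft_force: [0.9, -0.5, -0.3]
width: 0.0058
t 16.3 p [0.5545 0.0325 0.3075] ycol [0.75  0.037 0.66 ] zcol [ 0.656  0.079 -0.75 ] w 0.0058 F [ 0.9 -0.5 -0.3] q [-0.61 -0.38  0.36  2.17  0.34  0.63 -0.36]
turn 0
[1.3, -1.2, 0.8, 0.0]
```

```bash
python3 -m jog '[[1,-1.8,0.8,0,1],[1,-1.8,0.8,0,1],[1.3,-1.2,0.8,0,1],[1.5,-1.2,0.8,0,1],[1.8,-1,0.8,0,1],[1.8,0,0.2,0,1],[1.8,0,0.2,0,1],[0,0,0,0,1],[0,0,0,0,1],[0,0,0,0,1]]'; python3 plan.py .533 .258 .23 none 7; python3 - <<'E'
from h import *
save(snap("scene"),"s4.png",(280,60,520,240),3.3)
E
```

```text
time: 17.3
ee_pos: [0.5202, 0.1376, 0.2229]
eef_rot: [0.64, 0.684, 0.268, 0.226]
ft_force: [-1.0, 0.4, -1.0]
width: 0.0061
t 17.3 p [0.5202 0.1376 0.2229] ycol [0.755 0.037 0.655] zcol [ 0.651  0.077 -0.755] w 0.0061 F [-1.   0.4 -1. ] q [-0.52 -0.26  0.03  2.3   0.55  0.49 -0.84]
turn 0
[1.7, 0.3, 0.2, 0.0]
[1.7, 0.3, 0.2, 0.0]
[1.7, 0.3, 0.2, 0.0]
[1.7, 0.3, 0.2, 0.0]
[1.7, 0.3, 0.2, 0.0]
[1.7, 0.3, 0.2, 0.0]
[1.7, 0.3, 0.2, 0.0]
```

View pics/s4.png

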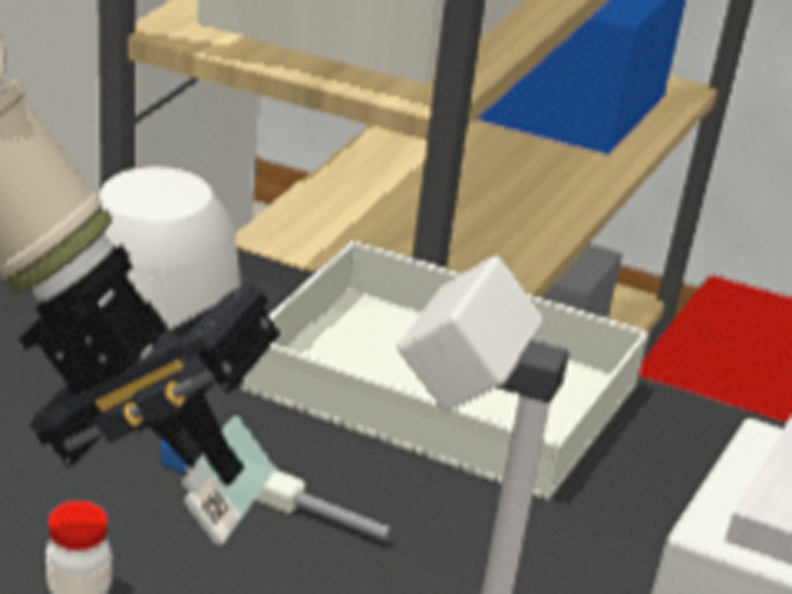

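The slide is held with its label up, facing the window. Now I'll go sideways to the read spot.

```bash
python3 -m jog '[[1.7,0.3,0.2,0,1],[1.7,0.3,0.2,0,1],[1.7,0.3,0.1,0,1],[1.7,0.3,0.1,0,1],[1.7,0.3,0.1,0,1],[1.7,0.3,0.1,0,1],[1,0.2,0,0,1],[0,0,0,0,1],[0,0,0,0,1],[0,0,0,0,1]]'; python3 plan.py .535 .257 .233 none 2
```

```text
time: 18.35
ee_pos: [0.5347, 0.2466, 0.2361]
eef_rot: [0.644, 0.68, 0.268, 0.227]
ft_force: [0.3, -0.2, -0.4]
width: 0.0059
t 18.35 p [0.5347 0.2466 0.2361] ycol [0.754 0.027 0.656] zcol [ 0.653  0.072 -0.754] w 0.0059 F [ 0.3 -0.2 -0.4] q [-0.56 -0.11 -0.16  2.14  0.69  0.6  -1.15]
turn 0
[0.5, -0.1, 0.2, 0.0]
[0.5, -0.1, 0.2, 0.0]
```

```bash
python3 -m jog '[[0.5,-0.1,0.2,0,1],[0.5,-0.1,0.1,0,1],[0,0,0,0,1],[0,0,0,0,1],[0,0,0,0,1],[0,0,0,0,1],[0,0,0,0,1],[0,0,0,0,1],[0,0,0,0,1],[0,0,0,0,1]]'; python3 plan.py; python3 - <<'E'
from h import *
from scipy.spatial.transform import Rotation as R
st=r.read_state();A=R.from_quat(st["eef_rot"]).as_matrix();lab=st["ee_pos"]+A@[-.03,.003,.025]
s=snap("scene");t=snap("top")
print("label est",lab.round(3),"ang to sight",np.degrees(np.arccos(A[:,1]@(np.array([np.cos(.08),np.sin(.08),1])/2**.5))).round(1))
us,ut=proj(s,lab),proj(t,lab);print(us,ut)
k=4;f=lambda c,x0,y0:cv2.resize(c["pixels"][y0:y0+140,x0:x0+100,::-1],None,fx=k,fy=k,interpolation=cv2.INTER_CUBIC)
a=f(s,350,125);b=f(t,170,140)
for im,u,x0,y0 in((a,us,350,125),(b,ut,170,140)):cv2.circle(im,(int((u[0]-x0)*k),int((u[1]-y0)*k)),3,(0,0,255),1)
cv2.imwrite("pics/e.png",np.hstack([a,b]))
z=f(s,250,300)[:400];cv2.imwrite("pics/rack.png",z)
E
```

```text
time: 19.35
ee_pos: [0.5346, 0.2553, 0.2324]
eef_rot: [0.645, 0.679, 0.267, 0.227]
ft_force: [-0.4, -0.9, 0.1]
width: 0.0058
t 19.35 p [0.5346 0.2553 0.2324] ycol [0.754 0.025 0.656] zcol [ 0.653  0.07  -0.754] w 0.0058 F [-0.4 -0.9  0.1] q [-0.56 -0.09 -0.17  2.13  0.71  0.61 -1.18]
label est [0.555 0.227 0.214] ang to sight 4.5
(np.float64(374.21362873742544), np.float64(187.02614833876987)) (np.float64(211.29049984367046), np.float64(239.71653266060292))
```

View pics/e.png

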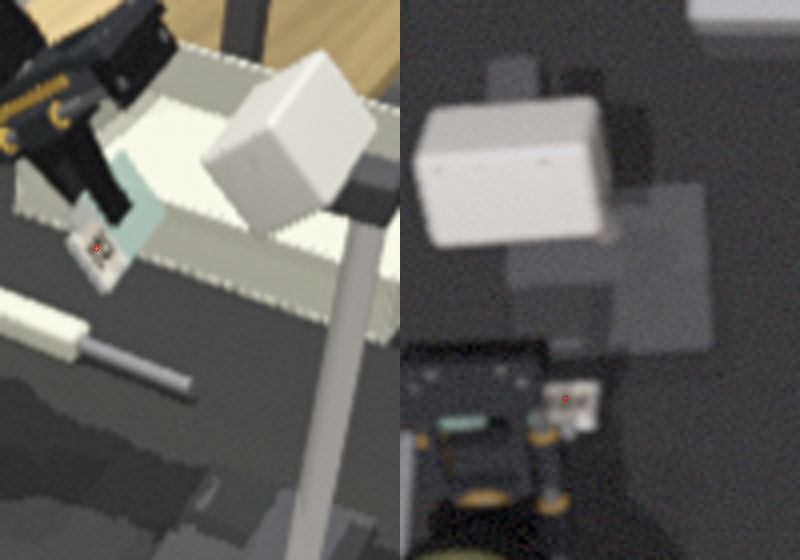

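View pics/rack.png

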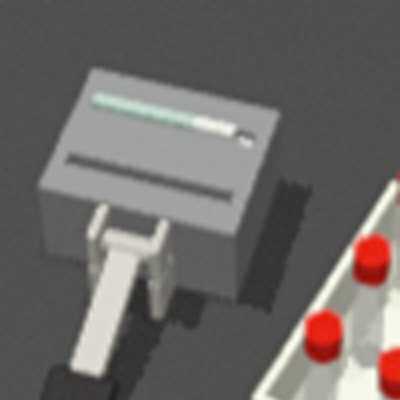

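```bash
python3 -c "
from bench import r
print(r.read_state()['width'],r.close_job())"
```

```text
the job is handed in; nothing more can be done
0.005709508444929831 None
```

I pressed the lever down, took the lifted slide out from above, and handed the job in at about 19.4 s of the 48 s allowed. The gripper is holding the slide still under the reader's window, label up. The hand-in reported no verdict.

The jog rows cannot tilt the tool directly. I drove the arm upwards with joint 6 against its stop, which tipped the tool outwards. It was about 41° from vertical at the end.

**Last checks before hand-in:**
- **Label position:** estimated at (0.555, 0.227, 0.214) m, against a read spot fitted from the images at about (0.556, 0.229, 0.215) m.
- **Label angle:** about 4.5° off square to the line of sight.
- **Grip:** finger opening is 5.8 mm and the slide touches nothing else in the pictures.
- **Rack:** the last picture shows the lever still down, the lift slot empty and the other slide in the store slot.
- **Bystanders:** those in view looked unmoved, and no unexpected forces showed. I did not measure each one.

**Disagreements:**
- In the top view the label sits roughly 5 mm from my estimate.
- The two cameras disagreed on the reader head's position by up to about 1 cm. Both are well inside the 30 mm tolerance.

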